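# Run a film roll up the loading ramp and bolt it in

### The arm

A 6-joint arm with a two-finger parallel gripper is mounted at the origin on a cart in front of the work surface, level with it; the furniture and walls round the work are solid. World frame = base frame: x ahead of the robot, y to its left, z up, the work surface at z = 0. Lengths are in mm, angles in rad, forces in N, time in s.
With the tool pointing down it reaches from about 275 to 825 mm from the base axis. Payload 5.2 kg.
Tool frame: the origin (TCP) lies between the finger pads; the fingertips stand 22 mm ahead of it and the grasp point (between the pads) lies 3 mm ahead of it; z points along the fingers, y is the line along which they close (so a half turn about z gives the same grasp; the last joint's range is limited). The gripper opens to 93 mm and grips with 3 to 60 N. Pads are 15 mm wide; open, the fingers measure 128 mm over their backs; the gripper's body (75 mm by 188 mm) begins 65 mm behind the grasp point.
Start: joints at [-1.377, 0.259, 1.535, -0, 1.348, -0.203], TCP at [212.579, -507.263, 240.653] pointing down, gripper open.
Joint ranges: [-3.14, 3.14], [-0.91, 2.08], [0.19, 2.58], [-1.22, 4.36], [0.22, 2.71], [-3.12, 3.12]. Speed limits (rad/s): [2.57, 2.57, 3.14, 3.14, 3.14, 3.14].

### API

Orientations are given as a unit quaternion [w, x, y, z].
In Python, from station import monitor, viewer, ticket gives the robot as it stands.
- The arm moves only by the tool drive_tool, never from a script. Its argument "series" is a list that holds one entry, the list of rows, each a list of 7 numbers: the shift along the tool's x, y, z in m, then the turn, a rotation vector about the tool's x, y, z in degrees, then the finger opening in m, from 0 to 0.093. A call has 1 to 10 rows; each row shifts and turns the commanded pose from where the row before left it, along the tool's axes as they then stand; what a row does not reach is not made up. A row lasts 1/8 s, in which the tool goes at most 62.5 mm and 10.7 degrees, less where a joint would pass 70% of its speed; a pose out of reach is approached as far as the arm can. A call with a gripper value outside its range is refused whole. The fingers move at their own pace and stop on an object; "force" is the grip in N (left out, the last holds). Time passes only in rows, so rows that do not move let the fingers close. It gives the time, the measured TCP pose, the force, the opening and the grip force at its end, in the units of the state.
- monitor.state(): the state, without advancing time (a new reading comes with each control period).
- viewer.get_image(name): name is "side" or "top" or "wrist"; returns the picture (480x640x3 uint8, blue, green, red); there is no depth.
- viewer.calibration(name): a dict with "K" (3x3 intrinsics, pixels), "origin" and "orientation" of the camera in the world. Camera axes: x right, y up, looking along -z (the intrinsics and any distortion apply to the point x, -y, -z); pixel columns grow to the right and rows downward; lengths in mm; the calibration is good to about 2 mm. A picture is of the moment at which its call begins: read the wrist's pose just before it. calibration takes no time and is no camera call; for the wrist camera it gives the pose at the moment of the call.
- ticket.close_job(): hands the job in; it is judged then, once.
The state is a dict: "time_s": time; "qpos": joint angles; "dq": joint speeds; "effort": joint torques, N m; "eef_pos": TCP position; "tool_rot": TCP orientation; "force": force on the tool from outside, world axes, zero at the start; "torque": the same for the moment, N m; "opening": finger opening in mm; "grip_force": force on a finger pad.
Only numpy, scipy, OpenCV 4.12 (cv2) and the standard library are available. Lean on these libraries where they do the work, as an engineer would, in place of code of your own. Each camera call takes 0.05 s, during which the arm holds its last target. There are 200 camera calls.

### The job

Push the film roll lying at the foot of the loading ramp up the slope with your fingertips, slowly and without letting it run away or roll back, until it settles in its seat against the stop plate at the top. Then push the keeper bolt at the side of the ramp fully in behind it. Only push: do not lift or grip the roll, and leave the other things where they stand.

Things in the scene. Friction and masses are not known exactly. Their poses are not given: they have to be found in the camera images.
- ramp: Fixed metal ramp, 265 x 132 mm. Origin on the work surface under its middle; x points up the ramp, y left looking up it, z up ('ramp' mm in these texts). Deck between two low rails (inner faces y=+-56, outer +-60, 12 high). The slope rises 9 degrees from x=-130 to the crest, then dips 6 degrees to an upright stop plate (face x=115, top z=88). The dip holds the roll by itself.
- crest (a point): Middle of the crest line on the deck, ramp x=50, y=0, z=41. The deck's slope starts from x=-130, z=12. The roll stays up by itself once its centre is 10 mm past the crest.
- foot_bar (a point): Middle of the axis of the round foot bar (10 mm diameter, across the lane) that keeps the roll from leaving the bottom: ramp x=-135, y=0, z=18. Fingers pass above it.
- roll: Film roll: paper-coloured cylinder with cardboard core, diameter 70, length 100 mm, about 0.45 kg, lying across the ramp; smooth, friction about 0.35. Origin: its centre; y is its axis (x, z turn as it rolls). At the start it rests on the foot bar, centre at ramp x=-111, z=50. It rolls freely, back down if let go on the slope; 1 to 3 N pushes it up.
- seat (a point): Where the roll's centre is when the roll lies home against the stop plate: ramp x=80, y=0, z=73. Axes as the ramp's.
- keeper (a joint): Keeper bolt: 10 mm steel rod with a black push pad, slides along ramp +y through a grey guide block (ramp x=20..46, y=-83..-61, top z=78) into the lane, 7 mm behind a roll that is home. 0 = fully out (at the start, clear of the lane), 0.032 = fully in (end stop). Stays where left; about 2 N moves it.
- keeper_pad (a point): Middle of the outer face of the keeper's push pad (it looks to ramp -y; 32 mm wide along ramp x, reaching 24 mm below and 20 mm above this point). Bolt out: at ramp x=33, y=-126, z=74. Push it to ramp +y.
- standing_core: Bystander: empty cardboard film core standing upright, 79 mm diameter, 130 mm high, origin at the centre of its underside.
- carton: Bystander: small brown carton, 66 x 48 x 50 mm high, origin at the centre of its underside.
- tape: Bystander: roll of brown packing tape lying flat, 101 mm diameter, 48 mm high, origin at the centre of its underside.

How it is judged:
By the outcome, as a careful person would: the job done as asked, in the order asked, and still so for the second after the job is handed in, with the robot touching nothing.
It also fails if it takes over 56 s, if anything falls off the work surface, if the arm or the gripper's body presses on something with over 40 N, if the wrist force passes 120 N, or if a joint passes its speed limit or range.

## Working session

There is one attempt and no reset: what is moved stays moved. The work goes in short steps, Python scripts to look and compute and a tool call to move; the robot and the scene stay as the last step left them, time stands still between calls to the robot, and variables do not carry over. Pictures are saved under pics/ and viewed, at most 10 in all, crops included, and the job is handed in when it is done.

Besides the shell and the picture viewer there is one more tool, called after "Emit:" by a JSON object that holds its "method" and its "body", one argument or row to a line. drive_tool: Moves the arm, as the interface text tells. Its arguments: {"type":"object","properties":{"series":{"type":"array","items":{"type":"array","items":{"type":"array","items":{"type":"number"}}}},"force":{"type":"number"}},"required":["series"]}

```bash
mkdir -p pics
python3 - <<'E'
from station import monitor, viewer
import cv2
s=monitor.state(); print(s)
for n in("top","side"):
    cv2.imwrite(f"pics/{n}0.png",viewer.get_image(n)); print(n,viewer.calibration(n))
E
```

```text
{'time_s': 0.0, 'qpos': array([-1.37674966e+00,  2.59349650e-01,  1.53605462e+00, -2.18723579e-05,
        1.34800736e+00, -2.02796141e-01]), 'dq': array([-0.00184235,  0.00042602, -0.00014306,  0.00141125,  0.00076465,
        0.00071128]), 'effort': array([-9.24555243e-04, -4.37316620e+01, -2.84001625e+01,  7.15703890e-02,
        4.10808530e-02, -1.29587811e-04]), 'eef_pos': array([ 212.49785774, -506.74918271,  239.82552207]), 'tool_rot': array([-9.09528301e-04,  9.80378092e-01,  1.97124251e-01, -6.68481847e-06]), 'force': array([ 0.26542985, -0.42259064,  0.56713303]), 'torque': array([ 0.03274018, -0.01292303, -0.01563351]), 'grip_force': 0.0, 'opening': 92.89567793209605}
top {'K': array([[489.39276445,   0.        , 317.40389908],
       [  0.        , 489.39276445, 238.59365159],
       [  0.        ,   0.        ,   1.        ]]), 'origin': array([379.95137755,  39.92265595, 923.890477  ]), 'orientation': array([-0.69511724, -0.04996301,  0.02961814,  0.71654622])}
side {'K': array([[522.10737113,   0.        , 320.20840571],
       [  0.        , 522.10737113, 237.74442371],
       [  0.        ,   0.        ,   1.        ]]), 'origin': array([ 492.76672958, -728.92821886,  522.50096036]), 'orientation': array([ 0.86768796,  0.49708382, -0.00486736, -0.0012592 ])}
```

View pics/top0.png

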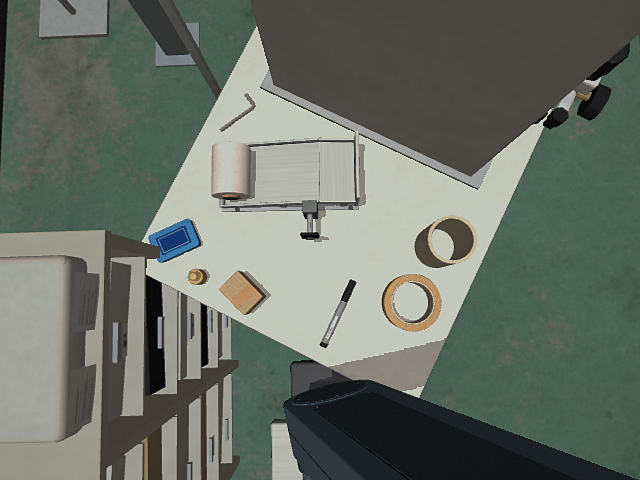

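View pics/side0.png

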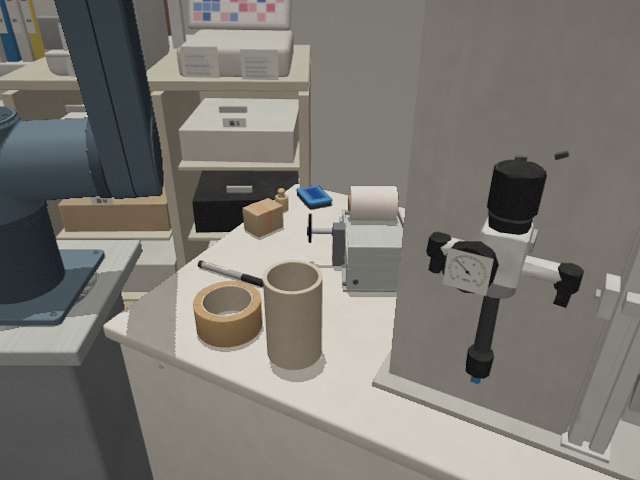

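The top view shows the ramp running to the right in the image (about world -y). The roll is at (231,170), the stop plate at column 357, and the keeper pad at (311,237) faces the robot. A tall grey stand is just past the plate. I'll zoom in to get exact pixels.

Run:
```python
import cv2
i=cv2.imread("pics/top0.png")[122:257,200:380]
cv2.imwrite("pics/crop0.png",cv2.resize(i,None,fx=4.4,fy=4.4,interpolation=cv2.INTER_CUBIC))
```

```text
(no output)
```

View pics/crop0.png

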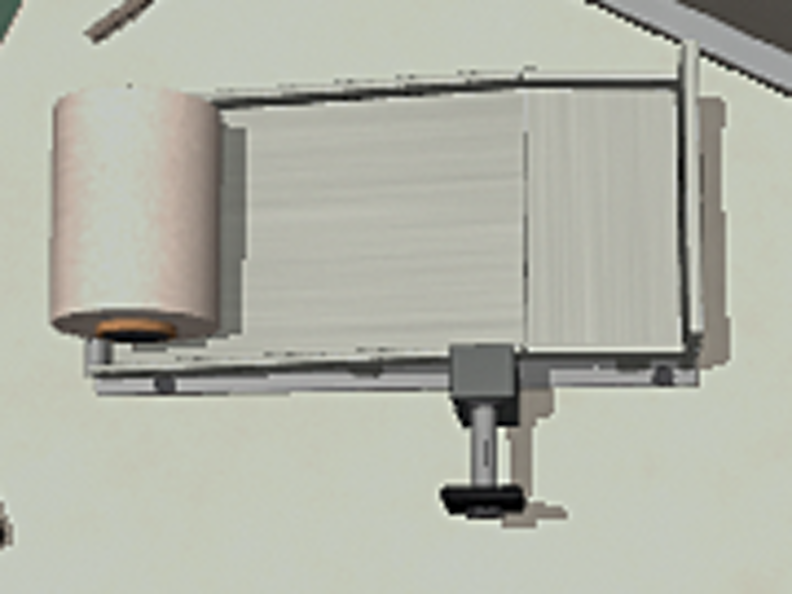

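```bash
cat > h.py <<'E'
import numpy as np, cv2
from scipy.spatial.transform import Rotation as R
from station import monitor, viewer
def q2R(q): return R.from_quat([q[1],q[2],q[3],q[0]]).as_matrix()
def ray(c,px,z):
    d=np.linalg.inv(c["K"])@[px[0],px[1],1]; d=q2R(c["orientation"])@[d[0],-d[1],-d[2]]
    o=c["origin"]; return o+d*(z-o[2])/d[2]
def proj(c,p):
    v=q2R(c["orientation"]).T@(np.asarray(p)-c["origin"]); v=c["K"]@[v[0],-v[1],-v[2]]; return v[:2]/v[2]
E
python3 - <<'E'
from h import *
c=viewer.calibration("top")
f=lambda u,v:(200+u/4.4,122+v/4.4)
P=[((526,91),(50,56,41)),((450,345),(20,-61,78)),((517,345),(46,-61,78)),((451,398),(20,-83,78)),((515,398),(46,-83,78)),
((441,508),(17,-126,94)),((525,508),(49,-126,94)),((684,186),(115,0,88)),((524,352),(50,-56,53))]
W=np.array([ray(c,f(*p),m[2])[:2] for p,m in P]); M=np.array([m[:2] for p,m in P],float)
a=W-W.mean(0); b=M-M.mean(0)
th=np.arctan2((b[:,0]*a[:,1]-b[:,1]*a[:,0]).sum(),(b*a).sum())
Rm=np.array([[np.cos(th),-np.sin(th)],[np.sin(th),np.cos(th)]]); t=W.mean(0)-Rm@M.mean(0)
print("yaw",np.degrees(th),"t",t); print(np.round(W-(M@Rm.T+t),1).tolist())
to=lambda w:np.round(Rm.T@(w[:2]-t),1)
# roll top silhouette ends: left/right edges
for p in[(54,200),(219,200)]: print("roll side z~50",to(ray(c,f(*p),50)))
print("roll far end top",to(ray(c,f(135,86),85)),"near",to(ray(c,f(135,310),85)))
for p in[(262,85),(478,188)]: print("plate edge",to(ray(c,p,20)),ray(c,p,20).round())
for n,m in dict(start=(-190,0),cont=(-154,0),end=(38,0),pad=(33,-126),padin=(33,-94),stop=(115,0)).items(): print(n,(Rm@m+t).round(1))
cs=viewer.calibration("side")
for n,m in dict(pad=(33,-126,74),stopnear=(115,-66,88)).items(): print("side px",n,proj(cs,[*(Rm@m[:2]+t),m[2]]).round(1))
E
```

```text
yaw -90.99733276297967 t [604.51644498 106.54172097]
[[-0.4, -0.7], [1.2, -0.0], [0.7, -0.8], [1.7, -0.3], [1.3, 0.2], [-1.2, 0.1], [-1.7, -0.6], [0.7, 1.0], [-2.4, 1.1]]
roll side z~50 [-147.   10.]
roll side z~50 [-77.7   8.6]
roll far end top [-106.    47.1] near [-105.2  -44.9]
plate edge [-59.7 179.4] [785. 163.  20.]
plate edge [344.4 -30.8] [ 568. -237.   20.]
start [607.8 296.5]
cont [607.2 260.5]
end [603.9  68.5]
pad [478.   75.7]
padin [510.   75.2]
stop [602.5  -8.4]
side px pad [306.8 226.3]
side px stopnear [342.2 243.9]
```

Emit:
{"method": "drive_tool", "body": {
  "series": [
    [[0,0,0,0,0,-9.5,0.04],[0,0,0,0,0,-9.5,0.04],[0,0,0,0,0,-9.5,0.04],[0,0,0,0,0,-9.5,0.04],[0,0,0,0,0,-9.5,0.04],[0,0,0,0,0,-9.5,0.04],[0,0,0,0,0,-9.3,0.04],[0.03,0.015,0,0,0,0,0.04],[0.045,0.02,0,0,0,0,0.04],[0.045,0.02,0,0,0,0,0.04]]
  ]
}}

```text
time_s: 1.35
eef_pos: [269.8, -386.8, 240.1]
tool_rot: [-0.0, 0.713, 0.701, 0.0]
force: [0.3, -0.2, 0.4]
opening: 39.9
grip_force: 0.0
```

Emit:
{"method": "drive_tool", "body": {
  "series": [
    [[0.045,0.02,0,0,0,0,0.04],[0.045,0.02,0,0,0,0,0.04],[0.045,0.02,0,0,0,0,0.04],[0.045,0.02,0,0,0,0,0.04],[0.045,0.02,0,0,0,0,0.04],[0.045,0.02,0,0,0,0,0.04],[0.045,0.02,0,0,0,0,0.04],[0.045,0.02,0,0,0,0,0.04],[0.03,0.01,0,0,0,0,0.04],[0,0,0,0,0,0,0.04]]
  ]
}}

```text
time_s: 2.6
eef_pos: [446.1, 0.6, 240.3]
tool_rot: [-0.0, 0.712, 0.702, -0.0]
force: [-0.4, -0.5, 0.1]
opening: 40.0
grip_force: 0.0
```

```bash
cat >> h.py <<'E'
th=np.radians(-91.0); T=np.array([604.5,106.5])
Rm=np.array([[np.cos(th),-np.sin(th)],[np.sin(th),np.cos(th)]])
def tcp():
    s=monitor.state(); p=s["eef_pos"]; r=Rm.T@(p[:2]-T); A=q2R(s["tool_rot"])
    R3=np.eye(3); R3[:2,:2]=Rm
    print("t",round(s["time_s"],2),"ramp",r.round(1),"z",p[2].round(1),"F",(R3.T@s["force"]).round(1),"open",round(s["opening"],1)); print((R3.T@A).round(3).tolist(),s["qpos"].round(2))
E
python3 -c "from h import *;tcp()"
```

```text
t 2.6 ramp [ 108.6 -156.5] z 240.3 F [ 0.5 -0.3  0.1] open 40.0
[[-1.0, -0.004, -0.0], [-0.004, 1.0, -0.001], [0.0, -0.001, -1.0]] [-0.25  0.07  1.77  0.    1.31 -0.24]
```

Emit:
{"method": "drive_tool", "body": {
  "series": [
    [[0.043,0.0215,0,0,0,0,0.04],[0.043,0.0215,0,0,0,0,0.04],[0.043,0.0215,0,0,0,0,0.04],[0.043,0.0215,0,0,0,0,0.04],[0.043,0.0215,0,0,0,0,0.04],[0.043,0.0215,0,0,0,0,0.04],[0.042,0.021,0,0,0,0,0.04],[0,0,0,0,0,0,0.04]]
  ]
}}

```text
time_s: 3.6
eef_pos: [602.0, 297.3, 239.0]
tool_rot: [-0.0, 0.712, 0.702, -0.001]
force: [-0.1, -0.9, -0.3]
opening: 39.8
grip_force: 0.0
```

Emit:
{"method": "drive_tool", "body": {
  "series": [
    [[0,0,0.045,0,0,0,0.04],[0,0,0.045,0,0,0,0.04],[0,0,0.045,0,0,0,0.04],[0,0,0.035,0,0,0,0.04],[0,0,0.01,0,0,0,0.04],[0,0,0,0,0,0,0.04]]
  ]
}}

```text
time_s: 4.35
eef_pos: [601.3, 295.1, 60.8]
tool_rot: [-0.0, 0.713, 0.701, -0.0]
force: [0.1, 0.3, 0.4]
opening: 40.0
grip_force: 0.0
```

```bash
python3 -c "from h import *;tcp();cv2.imwrite('pics/s1.png',viewer.get_image('side'))"
```

```text
t 4.35 ramp [-188.5   -6.5] z 60.8 F [-0.4  0.1  0.4] open 40.0
[[-1.0, 0.0, 0.001], [0.0, 1.0, -0.001], [-0.001, -0.001, -1.0]] [ 0.29  0.62  1.43 -0.    1.09  0.31]
```

View pics/s1.png

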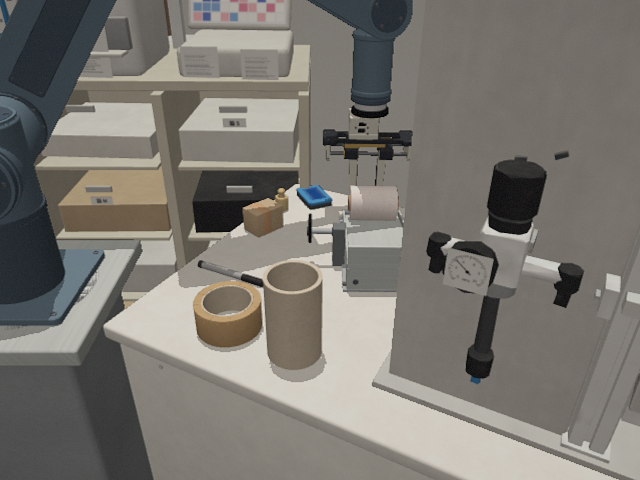

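The fingers are down behind the roll at (368,165), clear of everything. Next is the approach, then a slow push.

Emit:
{"method": "drive_tool", "body": {
  "series": [
    [[-0.01,0,0,0,0,0,0.04],[-0.01,0,0,0,0,0,0.04],[-0.008,0,0,0,0,0,0.04],[-0.003,0,0,0,0,0,0.04],[-0.003,0,0,0,0,0,0.04],[-0.003,0,-0.0005,0,0,0,0.04],[-0.003,0,-0.0005,0,0,0,0.04],[-0.003,0,-0.0005,0,0,0,0.04],[-0.003,0,-0.0005,0,0,0,0.04],[-0.003,0,-0.0005,0,0,0,0.04]]
  ]
}}

```text
time_s: 5.65
eef_pos: [600.3, 247.2, 63.2]
tool_rot: [-0.0, 0.713, 0.701, 0.0]
force: [-0.6, 3.1, 1.5]
opening: 40.2
grip_force: 1.5
```

Emit:
{"method": "drive_tool", "body": {
  "series": [
    [[-0.004,0,-0.0006,0,0,0,0.04],[-0.004,0,-0.0006,0,0,0,0.04],[-0.004,0,-0.0006,0,0,0,0.04],[-0.004,0,-0.0006,0,0,0,0.04],[-0.004,0,-0.0006,0,0,0,0.04],[-0.004,0,-0.0006,0,0,0,0.04],[-0.004,0,-0.0006,0,0,0,0.04],[-0.004,0,-0.0006,0,0,0,0.04],[-0.004,0,-0.0006,0,0,0,0.04],[-0.004,0,-0.0006,0,0,0,0.04]]
  ]
}}

```text
time_s: 6.9
eef_pos: [599.6, 207.1, 69.2]
tool_rot: [-0.0, 0.713, 0.701, -0.0]
force: [0.1, 3.3, 0.9]
opening: 40.2
grip_force: 1.5
```

```bash
python3 -c "from h import *;tcp();cv2.imwrite('pics/t2.png',viewer.get_image('side')[60:300,250:450].repeat(2,0).repeat(2,1))"
```

```text
t 6.9 ramp [-100.5   -6.6] z 69.2 F [-3.3 -0.   0.9] open 40.2
[[-1.0, -0.001, -0.0], [-0.001, 1.0, -0.0], [0.0, -0.0, -1.0]] [0.16 0.56 1.52 0.   1.06 0.17]
```

View pics/t2.png

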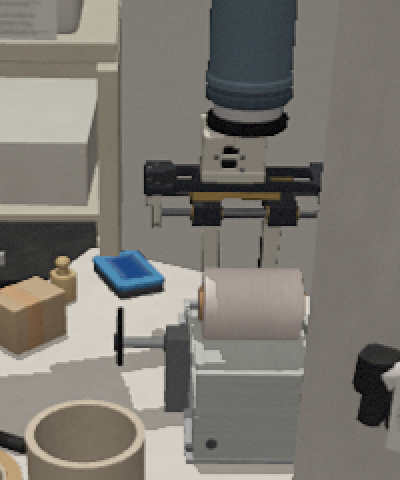

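The roll is square on the deck ahead of the fingers and the push force is a steady 3.3 N, so I'll keep going.

Emit:
{"method": "drive_tool", "body": {
  "series": [
    [[-0.004,0,-0.0006,0,0,0,0.04],[-0.004,0,-0.0006,0,0,0,0.04],[-0.004,0,-0.0006,0,0,0,0.04],[-0.004,0,-0.0006,0,0,0,0.04],[-0.004,0,-0.0006,0,0,0,0.04],[-0.004,0,-0.0006,0,0,0,0.04],[-0.004,0,-0.0006,0,0,0,0.04],[-0.004,0,-0.0006,0,0,0,0.04],[-0.004,0,-0.0006,0,0,0,0.04],[-0.004,0,-0.0006,0,0,0,0.04]]
  ]
}}

```text
time_s: 8.2
eef_pos: [599.0, 167.0, 75.2]
tool_rot: [-0.0, 0.713, 0.701, -0.0]
force: [0.4, 3.5, 1.8]
opening: 40.1
grip_force: 1.5
```

Emit:
{"method": "drive_tool", "body": {
  "series": [
    [[-0.004,0,-0.0006,0,0,0,0.04],[-0.004,0,-0.0006,0,0,0,0.04],[-0.004,0,-0.0006,0,0,0,0.04],[-0.004,0,-0.0006,0,0,0,0.04],[-0.004,0,-0.0006,0,0,0,0.04],[-0.004,0,-0.0006,0,0,0,0.04],[-0.004,0,-0.0006,0,0,0,0.04],[-0.004,0,-0.0006,0,0,0,0.04],[-0.004,0,-0.0006,0,0,0,0.04],[-0.004,0,-0.0006,0,0,0,0.04]]
  ]
}}

```text
time_s: 9.45
eef_pos: [598.3, 127.1, 81.2]
tool_rot: [-0.0, 0.713, 0.701, -0.0]
force: [-0.2, 2.1, 2.2]
opening: 40.2
grip_force: 1.5
```

Emit:
{"method": "drive_tool", "body": {
  "series": [
    [[-0.003,0,-0.0005,0,0,0,0.04],[-0.003,0,-0.0005,0,0,0,0.04],[-0.003,0,-0.0005,0,0,0,0.04],[-0.003,0,-0.0005,0,0,0,0.04],[-0.003,0,-0.0005,0,0,0,0.04],[-0.002,0,-0.0003,0,0,0,0.04],[-0.002,0,-0.0003,0,0,0,0.04],[-0.002,0,-0.0003,0,0,0,0.04],[-0.002,0,-0.0003,0,0,0,0.04],[-0.002,0,-0.0003,0,0,0,0.04]]
  ]
}}

```text
time_s: 10.7
eef_pos: [597.7, 101.8, 85.0]
tool_rot: [0.0, 0.713, 0.701, -0.0]
force: [0.2, 0.4, 1.2]
opening: 40.0
grip_force: 0.3
```

```bash
python3 -c "from h import *;tcp()"
```

```text
t 10.7 ramp [ 4.8 -6.7] z 85.0 F [-0.4  0.2  1.2] open 40.0
[[-1.0, -0.001, 0.001], [-0.001, 1.0, -0.001], [-0.001, -0.001, -1.0]] [-0.01  0.5   1.59 -0.    1.06  0.  ]
```

Emit:
{"method": "drive_tool", "body": {
  "series": [
    [[-0.002,0,0,0,0,0,0.04],[-0.002,0,0,0,0,0,0.04],[-0.002,0,0,0,0,0,0.04],[-0.002,0,0,0,0,0,0.04],[-0.002,0,0,0,0,0,0.04],[-0.002,0,0,0,0,0,0.04],[-0.002,0,0,0,0,0,0.04],[-0.002,0,0,0,0,0,0.04],[-0.002,0,0,0,0,0,0.04],[-0.002,0,0,0,0,0,0.04]]
  ]
}}

```text
time_s: 11.95
eef_pos: [597.6, 82.2, 85.2]
tool_rot: [-0.0, 0.713, 0.701, 0.0]
force: [0.1, -0.2, 0.2]
opening: 40.1
grip_force: 0.0
```

Emit:
{"method": "drive_tool", "body": {
  "series": [
    [[-0.002,0,0,0,0,0,0.04],[-0.002,0,0,0,0,0,0.04],[-0.002,0,0,0,0,0,0.04],[-0.002,0,0,0,0,0,0.04],[-0.001,0,0,0,0,0,0.04],[-0.001,0,0,0,0,0,0.04]]
  ]
}}

```text
time_s: 12.7
eef_pos: [597.4, 72.3, 85.2]
tool_rot: [0.0, 0.713, 0.701, 0.0]
force: [1.2, 0.8, 0.8]
opening: 40.0
grip_force: 0.0
```

```bash
python3 -c "from h import *;tcp();cv2.imwrite('pics/t3.png',viewer.get_image('side')[60:300,250:450].repeat(2,0).repeat(2,1))"
```

```text
t 12.7 ramp [34.3 -6.5] z 85.2 F [-0.8  1.2  0.8] open 40.0
[[-1.0, -0.001, -0.0], [-0.001, 1.0, 0.0], [0.0, 0.0, -1.0]] [-0.06  0.49  1.6   0.    1.05 -0.05]
```

View pics/t3.png

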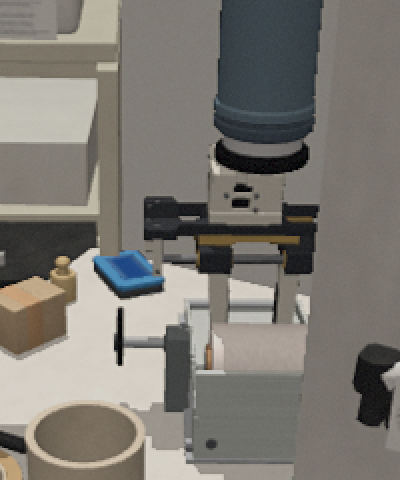

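The roll appears to be down in its seat, and the fingers carry no load. Next I back off, rise, move beside the keeper and close the fingers.

Emit:
{"method": "drive_tool", "body": {
  "series": [
    [[0.005,0,0,0,0,0,0.04],[0.01,0,0,0,0,0,0.04],[0,0,-0.02,0,0,0,0.04],[0,0,-0.035,0,0,0,0.04],[0,0,-0.04,0,0,0,0.04],[0,0,-0.02,0,0,0,0.0],[0,-0.02,0,0,0,0,0.0],[0,-0.04,0,0,0,0,0.0],[0,-0.04,0,0,0,0,0.0],[-0.014,-0.04,0,0,0,0,0.0]]
  ],
  "force": 30
}}

```text
time_s: 14.0
eef_pos: [456.1, 76.8, 200.2]
tool_rot: [-0.0, 0.712, 0.702, 0.0]
force: [0.3, 0.2, 0.6]
opening: 0.5
grip_force: 0.0
```

Emit:
{"method": "drive_tool", "body": {
  "series": [
    [[0,-0.02,0,0,0,0,0.0],[0,0,0,0,0,0,0.0]]
  ]
}}

```text
time_s: 14.25
eef_pos: [436.5, 76.6, 200.5]
tool_rot: [0.0, 0.713, 0.701, 0.0]
force: [0.3, -0.1, 1.2]
opening: 0.4
grip_force: 0.0
```

```bash
python3 -c "
from h import *
tcp();i=viewer.get_image('top');cv2.imwrite('pics/t4.png',cv2.resize(i[110:270,190:390],None,fx=3.6,fy=3.6))
c=viewer.calibration('top')
for x,y,z in [(50,56,41),(45,0,73),(80,0,108),(80,50,73),(80,-50,73)]: print((x,y,z),((proj(c,[*(Rm@[x,y]+T),z])-[190,110])*3.6).round())"
```

```text
t 14.25 ramp [  32.8 -167.5] z 200.5 F [0.1 0.3 1.2] open 0.4
[[-1.0, -0.001, -0.0], [-0.001, 1.0, 0.0], [0.0, 0.0, -1.0]] [-0.08  0.1   1.84  0.    1.21 -0.06]
(50, 56, 41) [465. 117.]
(45, 0, 73) [454. 207.]
(80, 0, 108) [526. 187.]
(80, 50, 73) [524. 108.]
(80, -50, 73) [527. 306.]
```

View pics/t4.png

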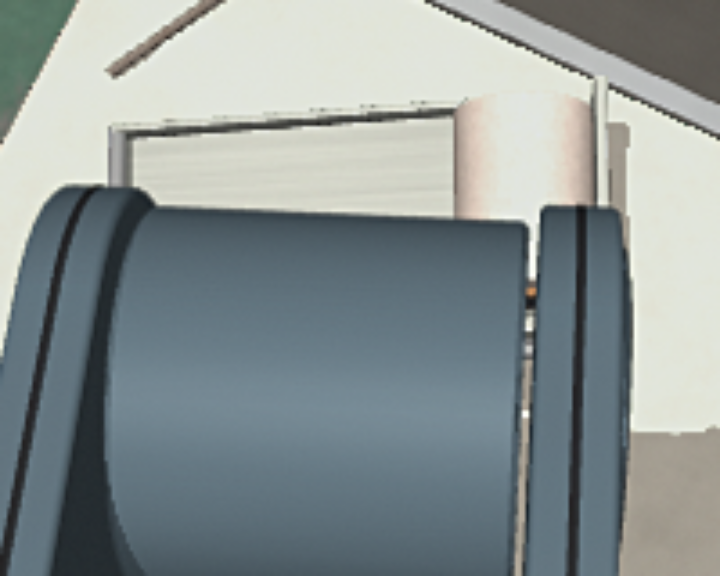

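The roll's left edge is at column 455, against 454 predicted for a seated roll, so it is home. Now I lower beside the pad and push.

Emit:
{"method": "drive_tool", "body": {
  "series": [
    [[0,0,0.035,0,0,0,0.0],[0,0,0.04,0,0,0,0.0],[0,0,0.03,0,0,0,0.0],[0,0,0.011,0,0,0,0.0],[0,0.008,0,0,0,0,0.0],[0,0.006,0,0,0,0,0.0],[0,0.004,0,0,0,0,0.0],[0,0.004,0,0,0,0,0.0],[0,0.004,0,0,0,0,0.0],[0,0.004,0,0,0,0,0.0]]
  ]
}}

```text
time_s: 15.55
eef_pos: [467.3, 75.6, 84.3]
tool_rot: [-0.0, 0.713, 0.701, -0.0]
force: [-1.5, -0.6, 1.1]
opening: 0.6
grip_force: 0.9
```

Emit:
{"method": "drive_tool", "body": {
  "series": [
    [[0,0.004,0,0,0,0,0.0],[0,0.004,0,0,0,0,0.0],[0,0.004,0,0,0,0,0.0],[0,0.004,0,0,0,0,0.0],[0,0,0,0,0,0,0.0]]
  ]
}}

```text
time_s: 16.18
eef_pos: [484.0, 75.2, 84.1]
tool_rot: [0.0, 0.713, 0.701, 0.0]
force: [-0.2, -0.4, -0.2]
opening: 0.5
grip_force: 0.0
```

```bash
python3 -c "from h import *;tcp()
cv2.imwrite('pics/t5.png',viewer.get_image('side')[100:300,250:450].repeat(3,0).repeat(3,1))"
```

```text
t 16.18 ramp [  33.4 -119.9] z 84.1 F [ 0.4 -0.2 -0.2] open 0.5
[[-1.0, -0.001, -0.0], [-0.001, 1.0, 0.001], [0.0, 0.001, -1.0]] [-0.07  0.32  1.88  0.    0.94 -0.06]
```

View pics/t5.png

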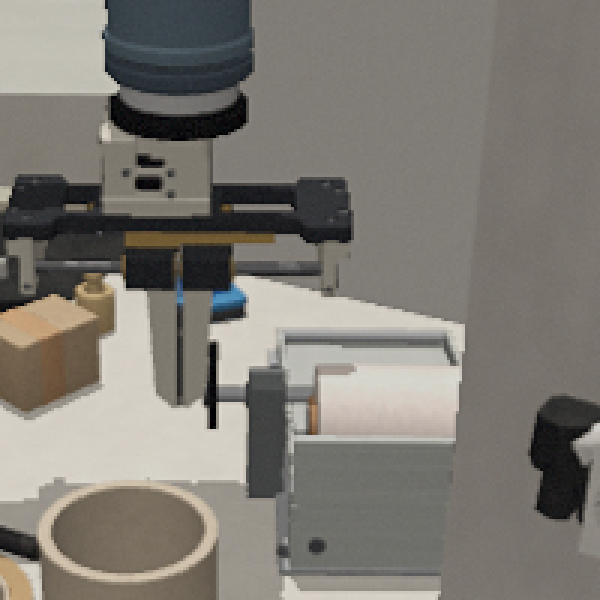

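The finger's outer face is against the black pad (column 212) and the bolt is sliding in. I'll continue in small steps until I feel the end stop.

Emit:
{"method": "drive_tool", "body": {
  "series": [
    [[0,0.002,0,0,0,0,0.0],[0,0.002,0,0,0,0,0.0],[0,0.002,0,0,0,0,0.0],[0,0.002,0,0,0,0,0.0]]
  ]
}}

```text
time_s: 16.73
eef_pos: [491.4, 75.1, 84.1]
tool_rot: [-0.0, 0.713, 0.701, -0.0]
force: [-1.4, 0.2, 0.7]
opening: 0.4
grip_force: 0.8
```

Emit:
{"method": "drive_tool", "body": {
  "series": [
    [[0,0.001,0,0,0,0,0.0],[0,0.001,0,0,0,0,0.0]]
  ]
}}

```text
time_s: 16.98
eef_pos: [493.4, 75.1, 84.1]
tool_rot: [-0.0, 0.713, 0.701, -0.0]
force: [-0.7, -0.9, 0.1]
opening: 0.2
grip_force: 0.8
```

Emit:
{"method": "drive_tool", "body": {
  "series": [
    [[0,0.001,0,0,0,0,0.0],[0,0.001,0,0,0,0,0.0]]
  ]
}}

```text
time_s: 17.23
eef_pos: [495.4, 75.1, 84.1]
tool_rot: [-0.0, 0.713, 0.701, -0.0]
force: [-2.1, -0.1, -1.5]
opening: 0.4
grip_force: 0.7
```

Emit:
{"method": "drive_tool", "body": {
  "series": [
    [[0,0.001,0,0,0,0,0.0],[0,0.001,0,0,0,0,0.0]]
  ]
}}

```text
time_s: 17.48
eef_pos: [497.0, 75.1, 84.0]
tool_rot: [-0.0, 0.713, 0.701, -0.0]
force: [-3.0, -0.3, 2.4]
opening: 0.9
grip_force: 2.1
```

Emit:
{"method": "drive_tool", "body": {
  "series": [
    [[0,0.001,0,0,0,0,0.0],[0,0.001,0,0,0,0,0.0]]
  ]
}}

```text
time_s: 17.73
eef_pos: [497.2, 75.1, 84.0]
tool_rot: [-0.002, 0.713, 0.701, -0.002]
force: [-10.0, -0.3, 7.8]
opening: 0.3
grip_force: 5.5
```

Emit:
{"method": "drive_tool", "body": {
  "series": [
    [[0,0.001,0,0,0,0,0.0],[0,0.001,0,0,0,0,0.0]]
  ]
}}

```text
time_s: 17.98
eef_pos: [497.4, 75.0, 84.0]
tool_rot: [-0.003, 0.713, 0.701, -0.003]
force: [-15.9, -0.5, 13.7]
opening: 0.4
grip_force: 8.6
```

The end stop is clear: the force is rising and the tool has stopped moving. I'll back off, rise and look.

Emit:
{"method": "drive_tool", "body": {
  "series": [
    [[0,-0.005,0,0,0,0,0.0],[0,-0.02,0,0,0,0,0.0],[0,-0.03,0,0,0,0,0.0],[0,-0.01,-0.04,0,0,0,0.0],[0,-0.01,-0.045,0,0,0,0.0],[0,-0.03,-0.045,0,0,0,0.0],[0,-0.03,-0.02,0,0,0,0.0],[-0.04,-0.02,0,0,0,0,0.0],[-0.04,0,0,0,0,0,0.0],[-0.04,0,0,0,0,0,0.0]]
  ]
}}

```text
time_s: 19.23
eef_pos: [345.1, -43.8, 235.0]
tool_rot: [0.002, 0.713, 0.701, 0.001]
force: [0.9, 0.5, -0.1]
opening: 0.2
grip_force: 0.0
```

Emit:
{"method": "drive_tool", "body": {
  "series": [
    [[-0.045,0,0,0,0,0,0.0],[-0.045,0,0,0,0,0,0.0],[-0.045,0,0,0,0,0,0.0],[-0.045,0,0,0,0,0,0.0],[-0.045,0,0,0,0,0,0.0],[0,0,0,0,0,0,0.0],[0,0,0,0,0,0,0.0]]
  ]
}}

```text
time_s: 20.1
eef_pos: [340.7, -267.2, 234.1]
tool_rot: [0.0, 0.713, 0.701, 0.0]
force: [0.0, -0.7, -0.2]
opening: 0.3
grip_force: 0.0
```

```bash
python3 -c "
from h import *
tcp();i=viewer.get_image('top');cv2.imwrite('pics/t6.png',cv2.resize(i[110:270,190:390],None,fx=3.6,fy=3.6))
c=viewer.calibration('top')
for x,y,z in [(45,0,73),(33,-94,94),(33,-126,94)]: print((x,y,z),((proj(c,[*(Rm@[x,y]+T),z])-[190,110])*3.6).round())"
```

```text
t 20.1 ramp [ 378.3 -257.2] z 234.1 F [ 0.7  0.1 -0.2] open 0.3
[[-1.0, 0.0, -0.0], [0.0, 1.0, 0.0], [0.0, 0.0, -1.0]] [-0.92  0.05  1.8   0.    1.29 -0.91]
(45, 0, 73) [454. 207.]
(33, -94, 94) [430. 389.]
(33, -126, 94) [431. 456.]
```

View pics/t6.png

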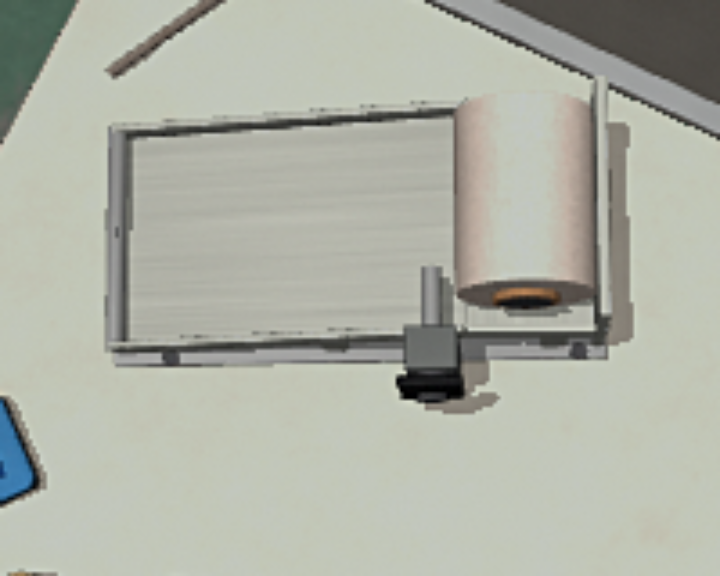

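The roll is against the stop plate with its left edge at column 455. The bolt lies fully in behind it, with the pad's outer edge near row 390–393 against 389 predicted.

```bash
python3 -c "from station import ticket;print(ticket.close_job())"
```

```text
the job is handed in; nothing more can be done
None
```

The job is handed in at about 20 s: the roll is seated against the stop plate, the keeper bolt is pushed to its end stop behind it, and the arm is clear.

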